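Set the dust port's iris lever to the red mark and start the extractor

ROBOT

A 6-joint arm with a two-finger parallel gripper is mounted at the origin on a cart in front of the work surface, level with it; the furniture and walls round the work are solid. World frame = base frame: x ahead of the robot, y to its left, z up, the work surface at z = 0. Lengths are in m, angles in rad, forces in N, time in s.
With the tool pointing down it reaches from about 0.3 to 0.775 m from the base axis. Payload 14.6 kg.
Tool frame: the origin (TCP) lies midway between the tips of the shut fingers; the grasp point (between the pads) lies 19 mm behind it; z points along the fingers, y is the line along which they close (so a half turn about z gives the same grasp; the last joint's range is limited). The gripper opens to 94 mm and grips with 3 to 60 N. Pads are 16 mm wide; open, the fingers measure 119 mm over their backs; the gripper's body (75 mm by 177 mm) begins 78 mm behind the grasp point.
Start: joints at [-1.231, 0.3, 1.521, -0, 1.321, -0.067], TCP at [0.218, -0.505, 0.205] pointing down, gripper open.
Joint ranges: [-3.03, 3.03], [-0.79, 2.21], [0.23, 2.52], [-1.04, 4.18], [0, 3.07], [-2.55, 2.55]. Speed limits (rad/s): [2.22, 2.22, 2.57, 3.14, 3.14, 3.14].

INTERFACE

Orientations are given as [roll, pitch, yaw] about the fixed x, y, z axes, in that order (R = Rz(yaw) Ry(pitch) Rx(roll)).
In Python, from workcell import ctrl gives the robot as it stands. Calls block until the motion is done:
- ctrl.reach(position, orientation): joint-space move of the TCP to a pose.
- ctrl.movel(position, frame=None, vel=0.15): straight line of the TCP; frame=None keeps the orientation; vel is the mean speed in m/s.
- ctrl.move_joints(angles): joint-space move.
- ctrl.set_gripper(opening, newtons=None): finger opening in m; newtons is the grip in N (None keeps the last); returns when the fingers have stopped.
- ctrl.sleep(seconds).
- ctrl.inverse_kinematics(position, orientation): joint angles nearest the present ones, or None.
- ctrl.grab_frame(name): name is "side" or "top" or "wrist"; returns a dict with "img" (400x640x3 uint8, blue, green, red), "mtx" (3x3 intrinsics, pixels), "world_from_camera" (4x4, takes a point from camera to world coordinates); the wrist camera has in their place "tool_from_camera" (4x4, takes a point from camera to tool coordinates, whose origin is the TCP and whose axes are the flange's). Camera axes: x right, y up, looking along -z (the intrinsics and any distortion apply to the point x, -y, -z); pixel columns grow to the right and rows downward; lengths in m; the calibration is good to about 2 mm. A picture is of the moment at which its call begins: read the wrist's pose just before it. There is no depth.
A pose or a line that the arm cannot do raises ctrl.PlanningError and nothing moves.
- ctrl.close_job(): hands the job in; it is judged then, once.
Trained networks look in a picture, given as the dict that the camera call returned (one of the last four; its "shot" number tells which), for a name from the list of things; names that differ only in an ending like _2 or _b are one class to them, and where a whole thing is asked for, a point or a joint stands for the part that bears it (a point fixed in the world has none). Each returns a list of dicts, best first, with "p" (0 to 1); they miss things now and then, are a little off and sometimes report something else, mostly with a low value. They report only what shows in the picture. A call takes as long as a camera call.
- ctrl.spot_in(query, picture): "bbox" ([left, top, width, height] in pixels, round what is visible of it).
- ctrl.masks_of(query, picture): "region" (400x640 bool, what is visible of it) and "bbox" ([left, top, width, height] in pixels, round what is visible of it).
- ctrl.tip_of(query, picture): "at" ([column, row] in pixels: a listed point, or the origin of a listed thing).
Readings, each from a call of its own:
- ctrl.current_t(): time.
- ctrl.current_joint_pos(): joint angles.
- ctrl.current_dq(): joint speeds.
- ctrl.current_joint_efforts(): joint torques, N m.
- ctrl.current_position(): TCP position.
- ctrl.current_orientation(): TCP orientation.
- ctrl.current_contact_force(): force on the tool from outside, world axes, zero at the start.
- ctrl.current_wrist_torque(): the same for the moment, N m.
- ctrl.current_width(): finger opening in m.
- ctrl.current_finger_force(): force on a finger pad.
Only numpy, scipy, OpenCV 4.12 (cv2) and the standard library are available. Lean on these libraries where they do the work, as an engineer would, in place of code of your own. Each camera call takes 0.05 s, during which the arm holds its last target. There are 200 camera calls.

TASK

Get the dust port ready for filing: with the fingertips, gently push the upright black lever post around its arc until the orange pointer arm lies over the middle of the red mark, and once it stays there, press the green start button fully down and let it come up again. Push only: do not grip the post, do not lean hard on the lever, and leave the bangles, tin and other loose things where they are.

Things in the scene. Friction and masses are not known exactly. Their poses are not given: they have to be found in the camera images.
- dust_port: fixed grey round dust-extraction port, a drum 224 mm across and 50 mm high, stands on the bench, with a short hose spigot (reaching 152 mm from the axis, below deck height) at its back left. Origin at the centre of its underside, on the vertical axis of the iris ring; z up, -x is its front (the start side of the lever). Flat top (deck) at z = 50 mm in its frame. It stands turned by up to 0.35 rad
- iris_ring (a joint): angle (rad) of the aluminium iris ring on the deck (120 mm across, up to 9 mm above the deck), turning about the port's vertical axis; 0 when the pointer arm points along the port's -x, growing counter-clockwise seen from above; stops at -1.75 and 1.75. It turns stiffly but smoothly (about 2 N at the post) and stays where it is left. Steel iris blades in its bore follow it
- lever_post (a point): centre of the top of the upright black finger post, 12 mm thick, on the ring's pointer arm: 72 mm from the ring's axis, its top 54 mm above the deck, free to push over the upper 35 mm. Axes turn with the ring: the arm points outward along this frame's -x. The orange pointer arm below it is 6 mm wide, runs radially from 50 to 107 mm from the axis, and its top is 12 mm above the deck, its underside 7 mm
- red_mark: red round magnet fixed on the deck, 14 mm across, 5 mm high; the pointer arm passes over it. Origin at the centre of its underside, 86 to 102 mm from the ring's axis. Lies on the left or the right of the lever, 55 to 81 degrees round from the port's front (-x)
- blue_mark: blue magnet like the red one, on the other side of the lever: the setting for another job, not to be used now
- switch_box: fixed grey box 75 x 65 x 32 mm standing on the bench, carrying the start button in a black housing on its top. Origin at the centre of its underside
- start_button_top (a point): centre of the top face of the green start button, 30 mm across; a spring button pressed straight down, travel 6 mm, about 5 N when fully down, springs up by itself
- start_button (a joint): travel of the start button (m): 0 up, 0.006 fully down
- bangle_a: loose cream bangle, 82 mm across, 11 mm high, lying flat; leave alone. Origin at the centre of its underside
- bangle_dark: loose dark bangle, 74 mm across, 14 mm high, lying flat; leave alone. Origin at the centre of its underside
- wax_tin_a: loose open tin, 65 mm across, 22 mm high; leave alone. Origin at the centre of its underside
- horn_foot_a: loose black oval horn disc, 62 x 80 x 12 mm; leave alone. Origin at the centre of its underside
- sanding_block_a: loose sanding block, 45 x 88 x 26 mm; leave alone. Origin at the centre of its underside
- bone_blank_a: loose bone strip, 22 x 85 x 13 mm; leave alone. Origin at the centre of its underside

How it is judged:
By the outcome, as a careful person would: the job done as asked, in the order asked, and still so for the second after the job is handed in, with the robot touching nothing.
It also fails if it takes over 51 s, if anything falls off the work surface, if the arm or the gripper's body presses on something with over 40 N, if the wrist force passes 120 N, or if a joint passes its speed limit or range.

## Working session

There is one attempt and no reset: what is moved stays moved. The work goes in short steps, each a Python script; the robot and the scene stay as the last script left them, time stands still between calls to the robot, and variables do not carry over. Pictures are saved under pics/ and viewed, at most 10 in all, crops included, and the job is handed in when it is done.

```bash
mkdir -p pics
cat > h.py <<'E'
import numpy as np, cv2
from workcell import ctrl
def ray(f,px):
    k=f["mtx"]; T=np.array(f["world_from_camera"])
    x=(px[0]-k[0][2])/k[0][0]; y=(px[1]-k[1][2])/k[1][1]
    return T[:3,3], T[:3,:3]@np.array([x,-y,-1])
def onz(f,px,z):
    o,d=ray(f,px); return o+d*(z-o[2])/d[2]
def proj(f,P):
    T=np.linalg.inv(np.array(f["world_from_camera"])); k=np.array(f["mtx"])
    c=T[:3,:3]@np.array(P)+T[:3,3]; return k[0,0]*c[0]/-c[2]+k[0,2], k[1,1]*-c[1]/-c[2]+k[1,2]
E
python3 - <<'E'
from h import *
Z={"dust_port":0,"lever_post":.104,"red_mark":.05,"blue_mark":.05,"start_button_top":None,"switch_box":0,"bangle_a":0,"bangle_dark":0,"wax_tin_a":0,"horn_foot_a":0,"sanding_block_a":0,"bone_blank_a":0}
for n in("top","side"):
    f=ctrl.grab_frame(n); cv2.imwrite(f"pics/{n}0.png",f["img"])
    print(n,f.keys(),np.round(f["world_from_camera"],3).tolist(),np.round(f["mtx"],1).tolist())
    for q,z in Z.items():
        r=ctrl.tip_of(q,f)
        print(q,[(round(a["p"],2),np.round(a["at"]).tolist(),np.round(onz(f,a["at"],z if z is not None else .045),3).tolist()) for a in r[:2]])
print(ctrl.current_t())
E
```

```text
top dict_keys(['img', 'mtx', 'world_from_camera', 'shot']) [[-0.013, 0.997, -0.082, 0.357], [-1.0, -0.01, 0.029, 0.25], [0.028, 0.083, 0.996, 1.275], [0.0, 0.0, 0.0, 1.0]] [[520.8, 0.0, 325.7], [0.0, 520.8, 201.0], [0.0, 0.0, 1.0]]
dust_port [(0.92, [301.0, 152.0], [0.584, 0.272, 0.0]), (0.59, [332.0, 258.0], [0.321, 0.198, 0.0])]
lever_post [(0.66, [312.0, 179.0], [0.504, 0.247, 0.104])]
red_mark [(0.44, [346.0, 158.0], [0.559, 0.166, 0.05]), (0.39, [338.0, 258.0], [0.325, 0.186, 0.05])]
blue_mark [(0.58, [270.0, 187.0], [0.493, 0.347, 0.05])]
start_button_top [(0.54, [282.0, 247.0], [0.351, 0.319, 0.045])]
switch_box [(0.82, [282.0, 248.0], [0.349, 0.322, 0.0])]
bangle_a []
bangle_dark [(0.74, [428.0, 204.0], [0.451, -0.041, 0.0])]
wax_tin_a [(0.63, [392.0, 200.0], [0.462, 0.05, 0.0])]
horn_foot_a [(0.77, [388.0, 153.0], [0.579, 0.056, 0.0]), (0.6, [282.0, 248.0], [0.347, 0.321, 0.0])]
sanding_block_a [(0.79, [206.0, 163.0], [0.558, 0.506, 0.0])]
bone_blank_a [(0.64, [334.0, 257.0], [0.324, 0.196, 0.0])]
side dict_keys(['img', 'mtx', 'world_from_camera', 'shot']) [[-0.911, 0.203, -
[... 247 characters left out ...]
, [0.518, 0.231, 0.104])]
red_mark []
blue_mark [(0.56, [273.0, 226.0], [0.511, 0.331, 0.05])]
start_button_top [(0.68, [337.0, 238.0], [0.359, 0.306, 0.045])]
switch_box [(0.92, [336.0, 258.0], [0.355, 0.32, 0.0]), (0.37, [338.0, 202.0], [0.454, 0.07, 0.0])]
bangle_a [(0.87, [267.0, 280.0], [0.456, 0.458, 0.0])]
bangle_dark [(0.65, [300.0, 191.0], [0.58, 0.056, 0.0]), (0.58, [347.0, 185.0], [0.469, -0.041, 0.0])]
wax_tin_a [(0.76, [339.0, 199.0], [0.456, 0.054, -0.0]), (0.37, [336.0, 259.0], [0.353, 0.324, 0.0])]
horn_foot_a [(0.54, [301.0, 190.0], [0.579, 0.048, 0.0])]
sanding_block_a [(0.84, [208.0, 276.0], [0.578, 0.5, 0.0])]
bone_blank_a [(0.86, [368.0, 236.0], [0.319, 0.199, 0.0])]
1.3
```

Run:
```python
import cv2
a=cv2.imread("pics/top0.png")[90:290,170:450]; cv2.imwrite("pics/top0c.png",cv2.resize(a,None,fx=2.8,fy=2.8,interpolation=cv2.INTER_CUBIC))
a=cv2.imread("pics/side0.png")[130:310,180:400]; cv2.imwrite("pics/side0c.png",cv2.resize(a,None,fx=3.3,fy=3.3,interpolation=cv2.INTER_CUBIC))
```

```text
(no output)
```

View pics/top0c.png

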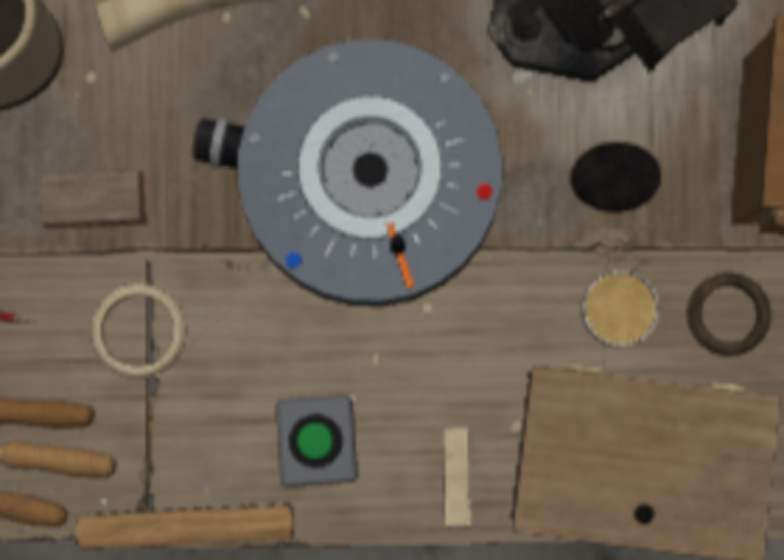

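View pics/side0c.png

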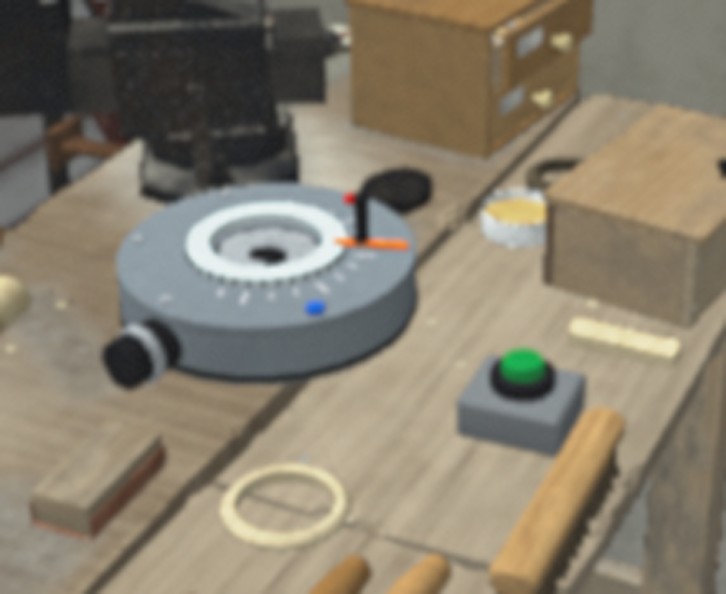

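```bash
cat >> h.py <<'E'
def cents(f):
    hsv=cv2.cvtColor(f["img"],cv2.COLOR_BGR2HSV).astype(int); H,S,V=hsv[...,0],hsv[...,1],hsv[...,2]
    yy,xx=np.mgrid[:400,:640]
    c=onz(f,(320,200),.05)
    out={}
    M={"red":((H<6)|(H>172))&(S>140)&(V>70),"orange":(H>=7)&(H<18)&(S>190)&(V>120),"green":(H>50)&(H<80)&(S>120)&(V>50),"blue":(H>100)&(H<125)&(S>120)&(V>70)}
    Zc={"red":.055,"orange":.062,"green":.05,"blue":.055}
    for n,m in M.items():
        l,lab,st,ce=cv2.connectedComponentsWithStats(m.astype(np.uint8))
        out[n]=[(np.round(ce[i],1),int(st[i,4]),np.round(onz(f,ce[i],Zc[n]),4)) for i in range(1,l) if st[i,4]>=6 and .25<onz(f,ce[i],.05)[0]<.75 and .1<onz(f,ce[i],.05)[1]<.45]
        out[n+"_px"]=np.argwhere(m)[:,::-1]
    return out
E
python3 - <<'E'
from h import *
F={}
for n in("top","side"):
    f=ctrl.grab_frame(n);F[n]=f;o=cents(f)
    for k in("red","orange","green","blue"): print(n,k,o[k])
    for q in ("iris_ring","dust_port"):
        r=ctrl.masks_of(q,f)
        for a in r[:1]:
            m=a["region"].astype(np.uint8); c=max(cv2.findContours(m,0,2)[0],key=cv2.contourArea)
            e=cv2.fitEllipse(c) if q=="iris_ring" else cv2.minEnclosingCircle(c)
            print(q,a["p"],a["bbox"],e,onz(f,e[0],.059 if q=="iris_ring" else .05))
def tri(p,q):
    A=[];b=[]
    for n,x in(("top",p),("side",q)):
        o,d=ray(F[n],x);d/=np.linalg.norm(d);P=np.eye(3)-np.outer(d,d);A.append(P);b.append(P@o)
    return np.linalg.lstsq(np.vstack(A),np.hstack(b),rcond=None)[0]
g=lambda n,k:max(cents(F[n])[k],key=lambda t:t[1])[0]
for k in("green","red","blue","orange"):
    try: print(k,tri(g("top",k),g("side",k)))
    except Exception as e: print(k,e)
t=ctrl.tip_of("lever_post",F["top"])[0]["at"];s=ctrl.tip_of("lever_post",F["side"])[0]["at"];print("post",t,s,tri(t,s))
t=ctrl.tip_of("start_button_top",F["top"])[0]["at"];s=ctrl.tip_of("start_button_top",F["side"])[0]["at"];print("btn",tri(t,s))
E
```

```text
top red [(array([342.7, 158. ]), 22, array([0.5592, 0.1733, 0.055 ]))]
top orange [(array([314.1, 185.9]), 15, array([0.4927, 0.2417, 0.062 ]))]
top green [(array([282. , 246.9]), 139, array([0.3511, 0.3183, 0.05  ]))]
top blue [(array([274.3, 182.4]), 27, array([0.5025, 0.3354, 0.055 ]))]
iris_ring 0.69 [279.2, 127.1, 46.8, 64.3] ((302.588623046875, 153.1459503173828), (45.82365036010742, 63.93973159790039), 163.5790252685547) [0.57093069 0.26811305 0.059     ]
dust_port 0.72 [239.8, 104.2, 106.5, 93.8] ((293.0, 150.84483337402344), 55.07831954956055) [0.57822092 0.29096356 0.05      ]
side red []
side orange []
side green [(array([337.8, 240.8]), 113, array([0.3504, 0.3238, 0.05  ]))]
side blue [(array([275. , 222.7]), 18, array([0.5109, 0.3215, 0.055 ]))]
iris_ring 0.94 [233.6, 185.5, 70.8, 34.5] ((265.6079406738281, 203.17269897460938), (25.80660057067871, 64.92029571533203), 83.21446990966797) [0.5752337  0.25392598 0.059     ]
dust_port 0.68 [210.8, 187.4, 97.2, 60.0] ((258.0, 221.5), 50.88477325439453) [0.55433762 0.3266179  0.05      ]
green [0.35172372 0.31876364 0.04657512]
red max() iterable argument is empty
blue [0.50213149 0.33496729 0.06433986]
orange max() iterable argument is empty
post [316.0, 174.1] [290.2, 186.5] [0.51345631 0.23745912 0.11140314]
btn [0.34928279 0.32380688 0.06560718]
```

```bash
cat >> h.py <<'E'
PI=np.pi
def wcam(f,T): f=dict(f); f["world_from_camera"]=T@np.array(f["tool_from_camera"]); return f
def tpose():
    from scipy.spatial.transform import Rotation as R
    T=np.eye(4); T[:3,:3]=R.from_euler("xyz",ctrl.current_orientation()).as_matrix(); T[:3,3]=ctrl.current_position(); return T
def wshot():
    T=tpose(); return wcam(ctrl.grab_frame("wrist"),T)
E
python3 - <<'E'
from h import *
print(ctrl.current_orientation(),ctrl.current_t())
f=ctrl.grab_frame("wrist");print(np.round(f["tool_from_camera"],3).tolist(),np.round(f["mtx"],1).tolist(),[k for k in f])
for y0 in(-1.26,-1.26+PI):
  for p,y in(((.51,.28,.09),y0),((.55,.2,.09),y0+1.1),((.51,.28,.24),y0)):
    q=ctrl.inverse_kinematics(p,[PI,0,y]);print(y,None if q is None else np.round(q,2))
E
```

```text
[-3.14157873e+00 -2.02978401e-06  4.06785623e-01] 1.8
[[0.001, 0.967, 0.253, 0.074], [1.0, -0.001, 0.0, -0.0], [0.0, 0.253, -0.967, -0.179], [0.0, 0.0, 0.0, 1.0]] [[302.0, 0.0, 321.3], [0.0, 302.0, 196.1], [0.0, 0.0, 1.0]] ['img', 'mtx', 'tool_from_camera', 'shot']
-1.26 None
-0.15999999999999992 [ 0.29  0.49  1.54 -0.    1.11  2.02]
-1.26 None
1.881592653589793 [ 0.44  0.49  1.55 -0.    1.11  0.13]
2.981592653589793 [ 0.29  0.49  1.54  0.    1.11 -1.12]
1.881592653589793 [ 0.44  0.35  1.38 -0.    1.42  0.13]
```

Run:
```python
from h import *
ctrl.set_gripper(0.0,10)
ctrl.reach([.53,.24,.22],[PI,0,1.88])
print(ctrl.current_t(),ctrl.current_position())
f=wshot(); np.savez("w1.npz",img=f["img"],mtx=f["mtx"],world_from_camera=f["world_from_camera"])
o=cents(f)
for k in("red","orange","green","blue"): print(k,o[k])
for q,z in(("lever_post",.104),("red_mark",.05),("dust_port",0)):
    print(q,[(round(a["p"],2),np.round(a["at"]).tolist(),np.round(onz(f,a["at"],z),3)) for a in ctrl.tip_of(q,f)[:2]])
for c in((.574,.268,.059),):print(proj(f,c))
cv2.imwrite("pics/w1.png",f["img"])
```

```text
6.1083 [0.53027333 0.23938034 0.22000884]
red []
orange [(array([287.4, 172.6]), 94, array([0.4904, 0.2403, 0.062 ])), (array([319.7, 172.9]), 38, array([0.5253, 0.2511, 0.062 ]))]
green [(array([185. ,  62.4]), 657, array([0.3521, 0.3195, 0.05  ]))]
blue [(array([323.8,  91.5]), 133, array([0.5029, 0.3362, 0.055 ]))]
lever_post [(0.88, [304.0, 180.0], array([0.511, 0.247, 0.104]))]
red_mark []
dust_port [(0.86, [364.0, 164.0], array([0.581, 0.27 , 0.   ]))]
(np.float64(364.897445354314), np.float64(171.26096131730662))
```

View pics/w1.png

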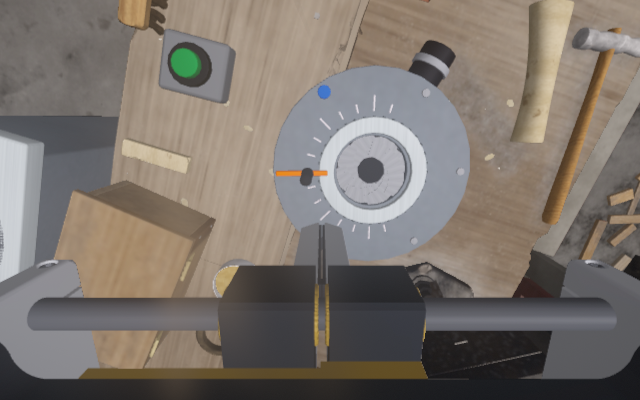

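Run:
```python
from h import *
from scipy.optimize import least_squares
def ringfit(f,c0=(.574,.268)):
    # radial edge search: outer ring edge r=60mm at z=.059 -> fit circle centre maximizing brightness step
    g=cv2.cvtColor(f["img"],cv2.COLOR_BGR2GRAY).astype(np.float32); th=np.linspace(0,2*np.pi,240)
    def samp(c,r,z):
        P=[proj(f,(c[0]+r*np.cos(t),c[1]+r*np.sin(t),z)) for t in th]
        P=np.float32(P)[None]; return cv2.remap(g,P[...,0],P[...,1],cv2.INTER_LINEAR)[0]
    from scipy.optimize import minimize
    out=[]
    for z,r,s in((.059,.060,1),(.05,.112,1)):
        fn=lambda c:-np.mean(np.clip(samp(c,r-.003,z)-samp(c,r+.003,z),-40,60))
        best=min(((fn((c0[0]+a,c0[1]+b)),c0[0]+a,c0[1]+b) for a in np.arange(-.012,.0121,.002) for b in np.arange(-.012,.0121,.002)))
        m=minimize(fn,best[1:],method="Nelder-Mead",options=dict(initial_simplex=[best[1:],(best[1]+.002,best[2]),(best[1],best[2]+.002)]))
        out.append((np.round(m.x,4),round(m.fun,1)))
    return out
w=dict(np.load("w1.npz")); print("wrist",ringfit(w))
t=dict(img=cv2.imread("pics/top0.png"))
f=ctrl.grab_frame("side")
T=ctrl.grab_frame("top"); T=dict(T); T["img"]=t["img"]; print("top",ringfit(T))
np.savez("t0.npz",img=T["img"],mtx=T["mtx"],world_from_camera=T["world_from_camera"])
for n,f in(("w",w),("t",T)):
    p=cents(f)["orange_px"]; X=np.array([onz(f,q,.062)[:2] for q in p]); X=X[np.linalg.norm(X-(.505,.245),axis=1)<.05]
    vx,vy,x0,y0=cv2.fitLine(np.float32(X),cv2.DIST_HUBER,0,.001,.001).ravel(); print(n,len(X),vx,vy,x0,y0)
```

```text
wrist [(array([0.5827, 0.2695]), np.float64(-58.9)), (array([0.5833, 0.2701]), np.float64(-14.9))]
top [(array([0.5804, 0.2706]), np.float64(-59.9)), (array([0.5812, 0.2704]), np.float64(-26.8))]
w 132 0.9549961 0.29661837 0.5004844 0.24336919
t 16 0.9525664 0.30433086 0.49544963 0.2422592
```

```bash
cat >> h.py <<'E'
AX=np.array([.5828,.2697])
def fp(phi,d,z=.080,r=.072):
    u=np.array([np.cos(phi),np.sin(phi)]); t=np.array([-u[1],u[0]]); p=AX+r*u-d*t
    return [p[0],p[1],z],[PI,0,float(phi+1.5*PI)]
def go(phi,d,z=.080,v=.06):
    p,o=fp(phi,d,z); o[2]=(o[2]+PI)%(2*PI)-PI; ctrl.movel(p,o,vel=v)
def ptr(f):
    p=cents(f)["orange_px"]; X=np.array([onz(f,q,.062)[:2] for q in p]); r=np.linalg.norm(X-AX,axis=1); X=X[(r<.112)&(r>.045)]
    vx,vy,x0,y0=cv2.fitLine(np.float32(X),cv2.DIST_HUBER,0,.001,.001).ravel()
    if np.dot([vx,vy],np.array([x0,y0])-AX)<0: vx,vy=-vx,-vy
    return len(X),np.arctan2(vy,vx),np.arctan2(y0-AX[1],x0-AX[0])
E
python3 - <<'E'
from h import *
print(ptr(wshot()))
go(-2.84,.030,.16,.15); go(-2.84,.030,.080,.1)
F0=np.array(ctrl.current_contact_force()); print(F0,ctrl.current_position())
go(-2.84,.014)
print(np.round(ctrl.current_contact_force()-F0,2))
for phi in np.arange(-2.76,-1.99,.09):
    go(phi,.014); F=ctrl.current_contact_force()-F0
    print(round(phi,2),np.round(F,2),round(ctrl.current_t(),1))
    if np.linalg.norm(F)>12: print("STOP");break
f=wshot(); print(ptr(f)); cv2.imwrite("pics/w2.png",f["img"]); print(cents(f)["red"],ctrl.current_t())
E
```

```text
(135, np.float32(-2.827165), np.float64(-2.832022693366042))
[-0.0270824   0.16921575  0.4824063 ] [0.5054938  0.27712983 0.08068386]
[-0.24 -0.63 -1.27]
-2.76 [-0.83  0.29 -0.9 ] 8.7
-2.67 [ 0.75  0.42 -0.27] 9.0
-2.58 [ 0.52 -0.08 -0.53] 9.2
-2.49 [ 0.88 -0.43 -0.26] 9.5
-2.4 [-0.09 -0.81 -0.33] 9.8
-2.31 [ 0.7  -0.46  0.42] 10.0
-2.22 [-0.28  0.62 -0.7 ] 10.3
-2.13 [-0.5   0.66 -0.27] 10.5
-2.04 [-0.03 -0.02 -0.72] 10.8
(187, np.float32(-1.9840863), np.float64(-1.9576280166154842))
[] 10.8417
```

View pics/w2.png

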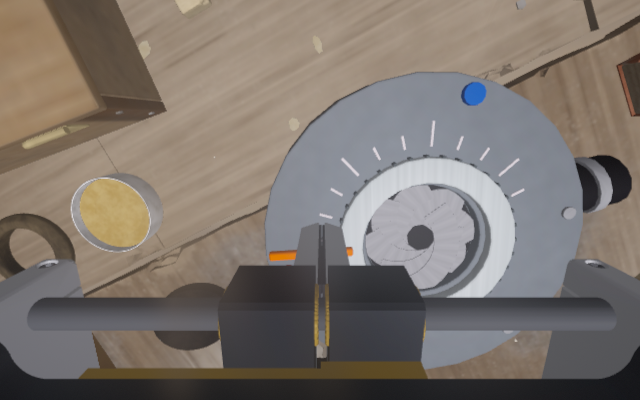

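Run:
```python
from h import *
f=ctrl.grab_frame("top"); o=cents(f); print(o["red"],o["orange"])
go(-2.12,.020,.08); go(-2.12,.05,.2,.15)
f=wshot(); print("w",cents(f)["red"],ptr(f)); cv2.imwrite("pics/w3.png",f["img"])
f=ctrl.grab_frame("top"); o=cents(f); print("t",o["red"],o["orange"]); print(ctrl.current_t(),ctrl.current_position())
cv2.imwrite("pics/t3.png",cv2.resize(f["img"][90:230,220:420],None,fx=4,fy=4))
```

```text
[] []
w [] (22, np.float32(-1.8942418), np.float64(-1.9654144837085468))
t [] []
12.3167 [0.50238236 0.234115   0.19894666]
```

View pics/w3.png

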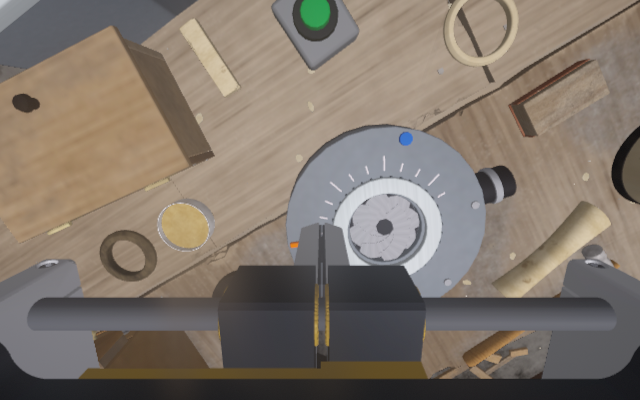

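```bash
cat >> h.py <<'E'
def look(name):
    ctrl.reach([.53,.11,.26],[PI,0,1.6])
    f=wshot(); cv2.imwrite(f"pics/{name}.png",f["img"]); np.savez(name+".npz",img=f["img"],mtx=f["mtx"],world_from_camera=f["world_from_camera"])
    print(ctrl.current_t()); r=cents(f)["red"]; print(r,ptr(f))
    for a in r: print("red ang",np.arctan2(a[2][1]-AX[1],a[2][0]-AX[0]),np.linalg.norm(a[2][:2]-AX))
    return f
E
python3 - <<'E'
from h import *
look("w4")
E
```

```text
13.1167
[(array([347., 126.]), 89, array([0.5598, 0.1746, 0.055 ]))] (108, np.float32(-1.9779438), np.float64(-2.007122053937572))
red ang -1.8080904609694184 0.09784176000052329
```

View pics/w4.png

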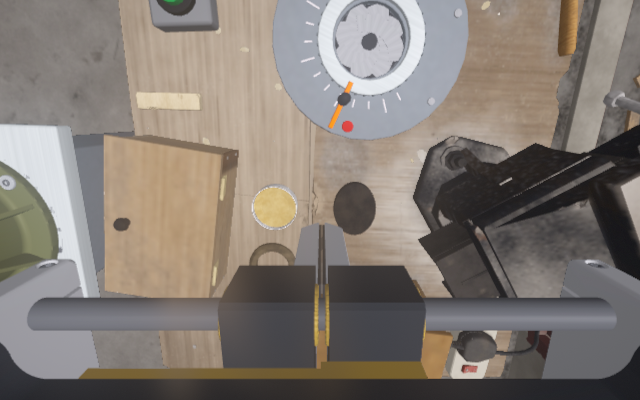

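```bash
cat >> h.py <<'E'
def rem(f):
    "remaining ccw angle from the pointer to the red mark, by line fit and by locally-fitted axis"
    p=cents(f)["orange_px"]; X=np.array([onz(f,q,.062)[:2] for q in p]); r=np.linalg.norm(X-AX,axis=1); X=np.float32(X[(r<.115)&(r>.045)])
    R=max(cents(f)["red"],key=lambda t:t[1])[2][:2] if cents(f)["red"] else None
    d=np.array(cv2.fitLine(X,cv2.DIST_HUBER,0,.001,.001).ravel()); u=d[:2]; m=d[2:]
    if u@(m-AX)<0:u=-u
    g=cv2.cvtColor(f["img"],cv2.COLOR_BGR2GRAY).astype(np.float32); th=np.linspace(0,2*np.pi,240)
    def s(c,r):
        P=np.float32([proj(f,(c[0]+r*np.cos(t),c[1]+r*np.sin(t),.059)) for t in th])[None]; return cv2.remap(g,P[...,0],P[...,1],1)[0]
    c=min(((-np.mean(np.clip(s((AX[0]+a,AX[1]+b),.057)-s((AX[0]+a,AX[1]+b),.063),-40,60)),AX[0]+a,AX[1]+b) for a in np.arange(-.006,.0061,.001) for b in np.arange(-.006,.0061,.001)))
    c=np.array(c[1:]); ang=lambda v:np.arctan2(v[1],v[0])
    print("axis",c,"line ang",ang(u),"pos ang",ang(m-c),"red",R,None if R is None else (ang(R-c),np.linalg.norm(R-c)))
    if R is not None: e=R-m; print("perp offset of red from line mm",1e3*(u[0]*e[1]-u[1]*e[0]),"line-axis offset mm",1e3*(u[0]*(c-m)[1]-u[1]*(c-m)[0]))
E
python3 - <<'E'
from h import *
rem(dict(np.load("w4.npz")))
E
```

```text
axis [0.5818 0.2717] line ang -1.9779438 pos ang -1.986841204120766 red [0.5598 0.1746] (np.float64(-1.7936051335374241), np.float64(0.09956108677590858))
perp offset of red from line mm 19.017651071646213 line-axis offset mm 0.7684583480143808
```

Run:
```python
from h import *
p,o=fp(-2.04,.035,.15); ctrl.reach(p,o); go(-2.04,.030,.080,.12); go(-2.04,.018,.08,.06)
for phi in(-1.98,-1.92,-1.88,-1.858): go(phi,.014,.08,.03); print(np.round(ctrl.current_contact_force(),1))
ctrl.sleep(.2); f=wshot(); print("contact",ptr(f))
go(-2.0,.022,.08,.06); go(-2.0,.03,.16,.15)
f=look("w5"); rem(f)
cv2.imwrite("pics/w5c.png",cv2.resize(f["img"][0:160,250:480],None,fx=3.4,fy=3.4,interpolation=cv2.INTER_CUBIC))
```

```text
[-0.2 -0.4 -0.5]
[-0.1  0.5  0.7]
[-1.   0.4 -0.3]
[-0.1  0.6  0.7]
contact (208, np.float32(-1.7930614), np.float64(-1.778489437969772))
18.5917
[(array([343.3, 124.7]), 9, array([0.555, 0.176, 0.055])), (array([350.5, 126.9]), 22, array([0.564 , 0.1736, 0.055 ]))] (113, np.float32(-1.7993006), np.float64(-1.827000107431963))
red ang -1.8592151063150915 0.0977370451773533
red ang -1.7639860232009879 0.09792165235533967
axis [0.5818 0.2717] line ang -1.7993006 pos ang -1.8086197617603783 red [0.564  0.1736] (np.float64(-1.7502909856590259), np.float64(0.09970180539990235))
perp offset of red from line mm 5.631857016108669 line-axis offset mm 0.747467715464311
```

View pics/w5c.png

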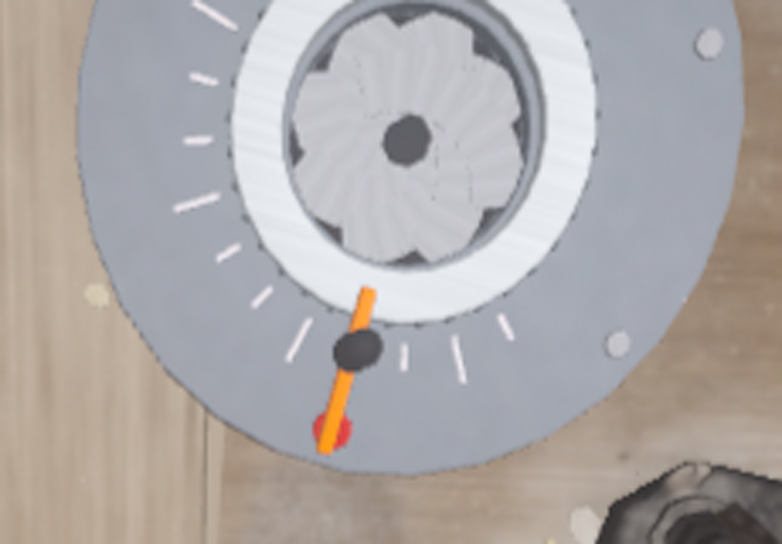

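Run:
```python
from h import *
w=dict(np.load("w4.npz")); R=np.array([.5598,.1746])
p,o=fp(-2.0,.03,.15); ctrl.reach(p,o); go(-2.0,.022,.080,.12)
for phi in(-1.90,-1.87,-1.848): go(phi,.014,.08,.03)
ctrl.sleep(.2)
go(-2.0,.022,.08,.06); go(-2.0,.03,.16,.15)
f=look("w6"); rem(f)
print("green",cents(f)["green"])
cv2.imwrite("pics/w6c.png",cv2.resize(f["img"][70:150,290:400],None,fx=6,fy=6,interpolation=cv2.INTER_CUBIC))
```

```text
23.65
[(array([343.8, 124.6]), 15, array([0.5557, 0.176 , 0.055 ])), (array([351. , 126.8]), 14, array([0.5647, 0.1737, 0.055 ]))] (115, np.float32(-1.7842746), np.float64(-1.8129365909533248))
red ang -1.8523349548986634 0.0975402481030267
red ang -1.7571503759292075 0.09769140187345046
axis [0.5818 0.2707] line ang -1.7842746 pos ang -1.7985681597913816 red [0.5557 0.176 ] (np.float64(-1.839726940968399), np.float64(0.09823085055113798))
perp offset of red from line mm -4.240039108608232 line-axis offset mm 1.2042989478368988
green [(array([170.1,   0.4]), 20, array([0.3516, 0.3068, 0.05  ]))]
```

View pics/w6c.png

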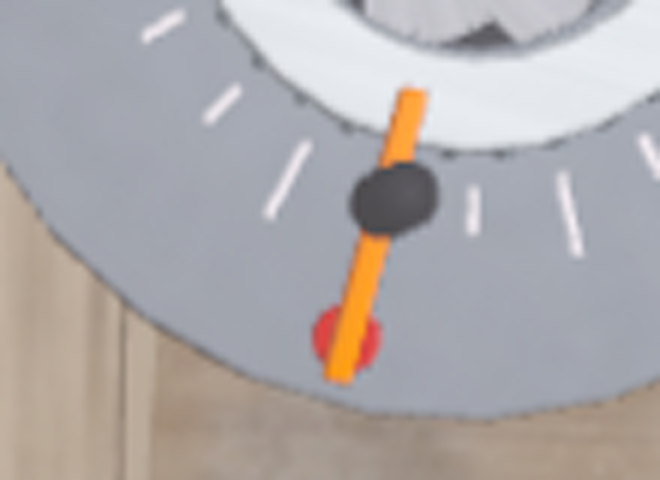

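Run:
```python
from h import *
B=[.3515,.319]
ctrl.reach(B+[.2],[PI,0,2.3]); ctrl.movel(B+[.085],vel=.12); ctrl.sleep(.2)
F0=ctrl.current_contact_force()[2]; z=.085; zc=None
while z>.03:
    z-=.0015; ctrl.movel(B+[z],vel=.03); F=ctrl.current_contact_force()[2]-F0
    if abs(F)>1.2: print(round(z,4),round(F,2),round(ctrl.current_position()[2],4))
    if abs(F)>9: break
ctrl.sleep(.3); print("F hold",ctrl.current_contact_force()[2]-F0)
ctrl.movel(B+[.2],vel=.12); print(ctrl.current_t(),ctrl.current_position())
f=ctrl.grab_frame("top"); w=dict(f); print(cents(f)["red"],cents(f)["orange"]); rem(f)
cv2.imwrite("pics/t7.png",cv2.resize(f["img"][100:280,230:400],None,fx=3.3,fy=3.3,interpolation=cv2.INTER_CUBIC))
```

```text
0.0535 1.74 0.0536
0.052 3.08 0.0521
0.0505 4.12 0.0505
0.049 4.46 0.0491
0.0475 12.64 0.0481
F hold 13.204356950305428
34.025 [0.35128042 0.31879944 0.19932222]
[] [(array([341. , 157.5]), 21, array([0.5593, 0.1777, 0.062 ]))]
axis [0.5808 0.2707] line ang -1.8120708 pos ang -1.7979717367538113 red None None
```

View pics/t7.png

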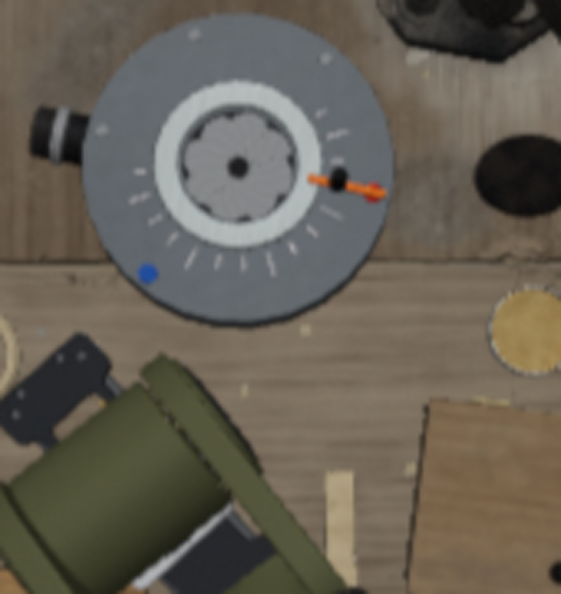

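The button bottomed out: force rose to the spring's roughly 5 N, then hit a hard stop at 13 N. It has been released, and the pointer still lies over the red mark.

```bash
python3 -c "
from h import *
print(ctrl.close_job())"
```

```text
the job is handed in; nothing more can be done
None
```

The pointer arm is over the middle of the red mark, the start button was then pressed fully down and released, no other items were touched, and I handed the job in at about 34 s of the 51 s limit.

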